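Index the drilling carrier and hold its sprung index pin out

TASK

Push the drilling carrier along its slide rail to the yellow-marked station until it clicks into the notch there, leaving its index pin seated on the way. Then pull the black knob of the sprung index pin straight back as far as it goes, so that the pin is clear of its hole in the round index disc, and finish while still holding it there with the gripper, the carrier still in the notch, so that a colleague can turn the disc. Leave the other tools and things on the bench where they are.

Things in the scene. Friction and masses are not known exactly. Their poses are not given: they have to be found in the camera images.
- rail: green base plate 170 x 400 x 12 mm, fixed to the bench, two steel guide rods along its y axis, an aluminium block at each end (tops 43 mm above the bench). Origin: centre of the underside. x axis: across the rail, away from the robot. y axis: along the rail, the way the carrier is to be pushed. A white stripe at y = -90 mm marks the loading end. Place and yaw change from start to start.
- station (a point): middle of the yellow-marked station on the rail (rail y = +30 mm, 13 mm above the bench, under the carrier's path); yellow stripes 14 mm wide lie on both long margins of the base there. The carrier is home when its centre, and the red pointer on its rear edge, are level with them.
- carrier (a joint): travel of the carrier along rail +y, m: 0 at the loading end (its centre at rail y = -90 mm), 0.120 in the notch of the yellow station, 0.172 at the far stop. Starts at 0.005 to 0.065. Sliding friction about 2 N; entering or leaving the notch takes up to about 10 N. Within about 3 mm of 0.120 a sprung roller draws it home and holds it. It can be pushed back too.
- disc_centre (a point): centre of the top of the steel index disc (100 mm diameter, 56 to 76 mm above the bench) on the carrier, an aluminium plate 142 x 130 mm, its top 52 mm above the bench. On the disc a dark workpiece 50 mm square with a clamp bar, up to 104 mm above the bench. The plunger's steel housing (30 mm wide, up to 82 mm above the bench) stands on the carrier between disc and knob.
- push_plate (a point): centre of the outer face (facing rail -y, the loading end) of the orange upright push plate on the carrier: 60 mm wide along rail x, 8 mm thick, 52 to 98 mm above the bench; this point 83 mm above the bench, at rail x = +10 mm. It moves with the carrier, axes parallel to the rail's. Push here along rail +y; nothing on the rail behind it is higher than 43 mm.
- pull_knob: black cylindrical knob with a red band, 28 mm diameter, 28 mm long, axis along rail x: the grip of the sprung index pin, on the robot's side of the carrier. Origin: its centre, 66 mm above the bench, at rail x = -102 mm when seated, level with the carrier's centre along rail y. Free on both sides and below; behind it 14 mm of bare 8 mm pin. Axes parallel to the rail's: pull along its -x.
- plunger (a joint): how far the pin is pulled back along rail -x, m: 0 seated (its tip 10 mm deep in the hole in the disc's rim), clear of the hole from 0.010, 0.015 fully back at its stop. The spring pulls with 6 N seated, rising to 12 N fully back, and shuts it again if let go.
- seat_hole (a point): mouth of the brass-bushed seat hole in the rim of the index disc that the pin enters, 66 mm above the bench, on the carrier (rail x = -38 mm)
- screwdriver: bystander: screwdriver with blue handle, 190 mm long, lying behind the rail. Origin on the bench under its middle
- offcut: bystander: dark block with a hole, 70 x 100 x 30 mm, lying behind the rail. Origin: centre of the underside
- thimble_cup: bystander: small turquoise cup, 40 mm wide, 36 mm high, standing in front of the rail's loading end. Origin: centre of the underside
- cordless_drill: bystander: cordless drill standing on its battery, 75 x 115 mm foot, about 195 mm high. Origin: centre of the underside
- brush: bystander: bench brush with lime green back, 50 x 140 mm, 46 mm high. Origin: centre of the underside
- bar_clamp: bystander: bar clamp lying flat, 200 mm long, 20 mm high. Origin on the bench at the middle of the bar
- wire_cup: bystander: dark cup, 84 mm wide, 100 mm high. Origin: centre of the underside

How it is judged:
By the outcome, as a careful person would: the job done as asked, in the order asked, and still so for the second after the job is handed in, while the arm keeps its last pose, push and grip.
It also fails if it takes over 48 s, if anything falls off the work surface, if the arm or the gripper's body presses on something with over 40 N, if the wrist force passes 120 N, or if a joint passes its speed limit or range.

ROBOT

A 7-joint arm with a two-finger parallel gripper is mounted at the origin on the work surface. World frame = base frame: x ahead of the robot, y to its left, z up, the work surface at z = 0. Lengths are in m, angles in rad, forces in N, time in s.
With the tool pointing down it reaches from about 0.425 to 0.925 m from the base axis. Payload 6.8 kg.
Tool frame: the origin (TCP) lies on the front face of the gripper's body, between the roots of the fingers; the fingertips stand 73 mm ahead of it and the grasp point (between the pads) lies 54 mm ahead of it; z points along the fingers, y is the direction in which the jaws open and shut (so a half turn about z gives the same grasp; the last joint's range is limited). The gripper opens to 85 mm and grips with 20 to 120 N. Pads are 22 mm wide; open, the fingers measure 114 mm over their backs; the gripper's body (76 mm by 85 mm) begins 54 mm behind the grasp point. The pads swing forward as they close: fully open they stand 13 mm farther back than shut.
Start: joints at [-1.279, 0.477, 0.022, 1.555, -0.011, 1.109, -0.083], TCP at [0.263, 0.622, 0.304] pointing down, gripper open.
Joint ranges: [-2.96, 2.96], [-0.34, 2.1], [-1.41, 1.46], [0.24, 2.44], [-1.37, 4.51], [0.17, 1.92], [-2.96, 2.96]. Speed limits (rad/s): [2.39, 2.39, 3.14, 3.14, 3.14, 3.14, 3.14].

INTERFACE

Orientations are given as a unit quaternion [w, x, y, z].
In Python, from station import get_obs, read_camera, hand_in, spot_in, cut_out, spot_point gives the robot as it stands. The module is installed in compiled form; this text tells all that it offers.
- The arm moves only by the tool move_arm, never from a script. Its arguments are lists of equal length, an entry for each row: "gripper": the opening, from 0 (shut) to 1 (fully open); "xyz": the shift along the tool's x, y, z in cm, a list of three; "twist": the turn about the tool's z in rad. A call has 1 to 5 rows; each row is the pose to reach, as a shift and turn from the pose commanded when the call began, along the tool's axes at that moment; what a row does not reach only later rows make up. A row lasts 1/12 s, in which the tool goes at most 41.7 mm and 7.16 degrees, less where a joint would pass 70% of its speed; a pose out of reach is approached as far as the arm can. A call with a gripper value outside its range is refused whole. The fingers move at their own pace and stop on an object; "squeeze" is the grip in N (left out, the last holds). Time passes only in rows, so rows that repeat a pose let the fingers close. It gives the time, the measured TCP pose, the force and the opening at its end, in the units of the state.
- get_obs(): the state, without advancing time (a new reading comes with each control period).
- read_camera(name): name is "side" or "top" or "wrist"; returns a dict with "pixels" (480x640x3 uint8, red, green, blue), "fx", "fy", "cx", "cy" (pixels), "R" (3x3) and "t" (3): a world point X has camera coordinates R X + t. Camera axes: x right, y down, z forward; pixel columns grow to the right and rows downward; lengths in m; the calibration is good to about 2 mm. A picture is of the moment at which its call begins. There is no depth.
- hand_in(): hands the job in, once; it reports no verdict.
Trained networks look in the newest picture that a camera, given by its name, has taken for a name from the list of things; names that differ only in an ending like _2 or _b are one class to them, and where a whole thing is asked for, a point or a joint stands for the part that bears it (a point fixed in the world has none). Each returns a list of dicts, best first, with "p" (0 to 1); they miss things now and then, are a little off and sometimes report something else, mostly with a low value. They report only what shows in the picture. A call takes as long as a camera call.
- spot_in(query, camera): "centre" ([x, y, z] in m, in world coordinates, good to about 4 mm: the middle of the surface that is visible of it).
- cut_out(query, camera): "pixels" (480x640 bool, what is visible of it).
- spot_point(query, camera): "centre" ([x, y, z] in m, in world coordinates, good to about 4 mm: a listed point, or the origin of a listed thing).
The state is a dict: "t": time; "q": joint angles; "joint_vel": joint speeds; "joint_torque": joint torques, N m; "eef_pos": TCP position; "tool_rot": TCP orientation; "contact_force": force on the tool from outside, world axes, zero at the start; "torque": the same for the moment, N m; "gripper_width": opening from 0.0 (shut) to 1.0 (fully open).
Only numpy, scipy, OpenCV 4.12 (cv2) and the standard library are available. Lean on these libraries where they do the work, as an engineer would, in place of code of your own. Each camera call takes 0.05 s, during which the arm holds its last target.

## Working session

There is one attempt and no reset: what is moved stays moved. The work goes in short steps, Python scripts to look and compute and a tool call to move; the robot and the scene stay as the last step left them, time stands still between calls to the robot, and variables do not carry over. Pictures are saved under pics/ and viewed, and the job is handed in when it is done.

Besides the shell and the picture viewer there is one more tool, called after ">>>" as name(argument=value, ...), one argument or row to a line, values as JSON. move_arm: Moves the arm, as the interface text tells. Its arguments: {"type":"object","properties":{"gripper":{"type":"array","items":{"type":"number"}},"xyz":{"type":"array","items":{"type":"array","items":{"type":"number"}}},"twist":{"type":"array","items":{"type":"number"}},"squeeze":{"type":"number"}},"required":["gripper","xyz","twist"]}

```bash
mkdir -p pics; python3 - <<'E'
from station import *
import cv2
o=get_obs()
for k,v in o.items(): print(k,v)
for c in ["side","top","wrist"]:
    r=read_camera(c); cv2.imwrite(f"pics/a_{c}.png",r["pixels"][:,:,::-1])
    print(c,r["fx"],r["R"],r["t"])
    for q in ["push_plate","pull_knob","station","disc_centre","rail","seat_hole","thimble_cup","cordless_drill","brush","bar_clamp","wire_cup","screwdriver","offcut"]:
        s=spot_point(q,c)
        print(q,[(x["p"].__round__(2),[round(float(a),4) for a in x["centre"]]) for x in s[:2]])
E
```

```text
t 0.0
q [-1.2791098   0.47780313  0.02234769  1.55641857 -0.01151674  1.10930343
 -0.08312802]
joint_vel [-0.00118621  0.00024611 -0.00097086  0.00101191  0.00084272 -0.00106959
 -0.00160993]
joint_torque [-4.05402288e-04 -5.96438420e+01  1.60739075e+00 -2.81201684e+01
  1.23629623e-02  9.10379458e-03 -1.72071748e-05]
eef_pos [0.26255525 0.62135956 0.3029376 ]
tool_rot [-1.18604848e-04  1.98574743e-01  9.80085332e-01 -8.94339188e-04]
contact_force [-0.37656535  0.82550286  0.3206968 ]
torque [ 0.00849195  0.03080335 -0.06013743]
gripper_width 1.000087403129845
side 538.7608403110664 [[ 0.89914862 -0.43762271  0.0042566 ]
 [-0.27053836 -0.56344631 -0.78060057]
 [ 0.3440069   0.70072436 -0.6250157 ]] [-0.52466977  0.20688567  1.16545154]
push_plate [(0.81, [0.5987, -0.1373, 0.0818]), (0.48, [0.7618, -0.0074, -0.0036])]
pull_knob [(0.67, [0.4918, -0.0639, 0.0658]), (0.63, [0.5943, -0.1388, 0.0814])]
station []
disc_centre [(0.84, [0.6092, -0.0706, 0.0791])]
rail []
seat_hole [(0.96, [0.5568, -0.0678, 0.0696])]
thimble_cup [(0.81, [0.4424, -0.1906, -0.0017]), (0.65, [0.5956, -0.1378, 0.0
[... 803 characters left out ...]
e_cup [(0.45, [0.4422, -0.1842, 0.0012])]
cordless_drill []
brush [(0.98, [0.6377, -0.4797, 0.0014])]
bar_clamp []
wire_cup [(0.89, [0.4537, -0.5154, -0.0043])]
screwdriver [(0.62, [0.7184, -0.1704, -0.0005])]
offcut [(0.96, [0.7582, -0.0051, 0.0017]), (0.71, [0.6054, -0.0748, 0.0779])]
wrist 383.614612284771 [[ 3.89326524e-01  9.21099801e-01 -1.19663623e-04]
 [ 8.73445893e-01 -3.69143122e-01  3.17530515e-01]
 [ 2.92433121e-01 -1.23727571e-01 -9.48248047e-01]] [-0.6746763  -0.0406108   0.38030946]
push_plate []
pull_knob []
station []
disc_centre []
rail []
seat_hole []
thimble_cup []
cordless_drill [(0.83, [0.4787, 0.4817, 0.0021])]
brush []
bar_clamp []
wire_cup []
screwdriver []
offcut []
```

View pics/a_side.png

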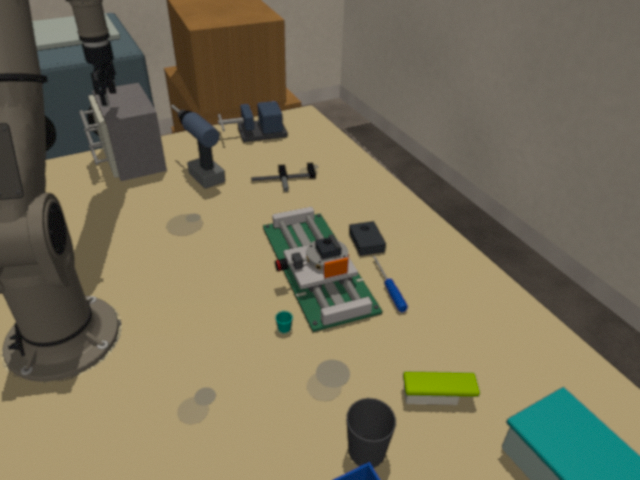

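View pics/a_top.png

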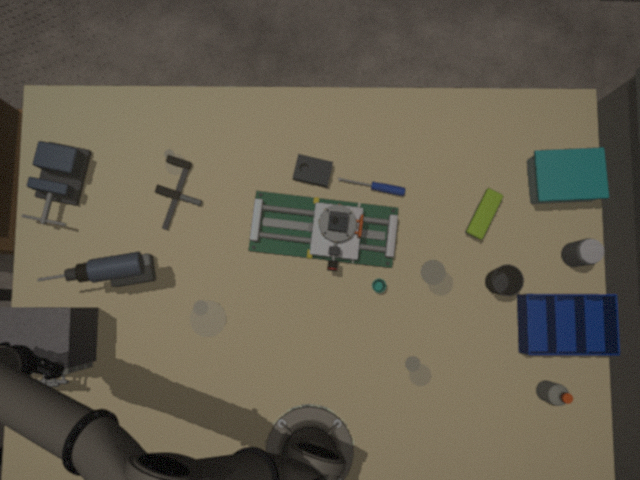

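```bash
cat > h.py <<'E'
import numpy as np, cv2
from scipy.spatial.transform import Rotation as Ro
def ray(r,u,v,z):
    R=np.array(r["R"]);t=np.array(r["t"]);C=-R.T@t
    d=R.T@np.array([(u-r["cx"])/r["fx"],(v-r["cy"])/r["fy"],1.])
    return C+d*(z-C[2])/d[2]
def proj(r,X):
    c=np.array(r["R"])@np.array(X)+np.array(r["t"]); return np.array([r["fx"]*c[0]/c[2]+r["cx"],r["fy"]*c[1]/c[2]+r["cy"]])
def tool(o):
    q=o["tool_rot"]; return Ro.from_quat([q[1],q[2],q[3],q[0]]).as_matrix()
def delta(o,target,ydir):
    """shift in tool cm & twist to bring TCP to target with tool y along ydir (mod pi)"""
    T=tool(o); d=T.T@(np.array(target)-o["eef_pos"])*100
    yl=T.T@np.array(ydir); a=-np.arctan2(yl[0],yl[1]); a=(a+np.pi/2)%np.pi-np.pi/2
    return d.round(2),round(a,3)
E
python3 - <<'E'
from station import *; from h import *
r=read_camera("top"); im=r["pixels"]
hsv=cv2.cvtColor(im,cv2.COLOR_RGB2HSV)
m=cv2.inRange(hsv,(55,80,30),(85,255,255)); m[:, :200]=0; m[:,420:]=0; m[:170]=0;m[275:]=0
pts=cv2.findNonZero(m).reshape(-1,2).astype(float)
W=np.array([ray(r,u,v,.012)[:2] for u,v in pts])
rect=cv2.minAreaRect(W.astype(np.float32)*1000); print(rect)
box=cv2.boxPoints(rect); print(box)
s=cut_out("rail","top")
if s:
    print(s[0]["p"],s[0]["pixels"].sum())
for q in ["pull_knob","push_plate"]:
    for c in ["top","side"]:
        print(q,c,[(x["p"],x["centre"]) for x in spot_in(q,c)[:2]])
a=cv2.resize(im[180:300,230:420],None,fx=4,fy=4,interpolation=cv2.INTER_CUBIC); cv2.imwrite("pics/b.png",a[:,:,::-1])
o=get_obs();print(tool(o),o["t"])
E
```

```text
((597.407470703125, -34.8280029296875), (389.0614929199219, 160.79966735839844), 83.26737213134766)
[[ 494.756   -218.59149]
 [ 654.4468  -237.44305]
 [ 700.05896  148.93549]
 [ 540.36816  167.78705]]
0.57 8910
pull_knob top []
pull_knob side [(0.7, [0.4895, -0.0708, 0.0765])]
push_plate top [(0.97, [0.5826, -0.0676, 0.0744])]
push_plate side [(0.82, [0.5753, -0.0965, 0.0668])]
[[-9.21122989e-01  3.89271677e-01  1.89402557e-05]
 [ 3.89271677e-01  9.21122989e-01  2.01938626e-05]
 [-9.58540616e-06  2.59739362e-05 -1.00000000e+00]] 2.4
```

View pics/b.png

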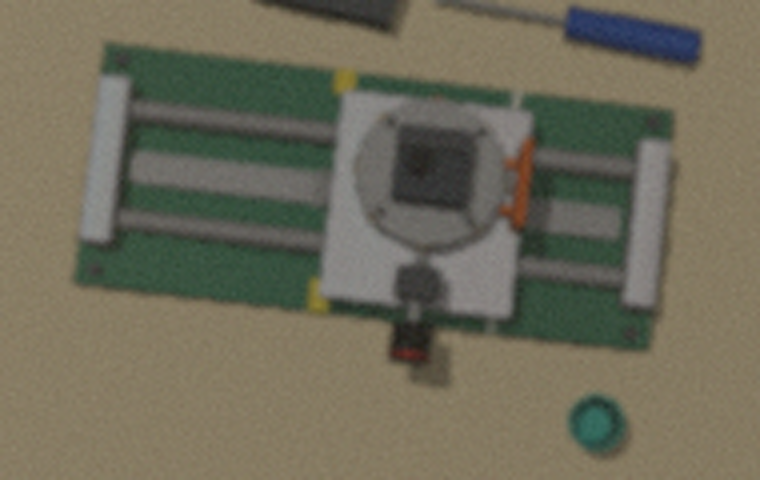

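```bash
cat >> h.py <<'E'
O=np.array([0.599,-0.036]);Y=np.array([.117,.993]);Y/=np.linalg.norm(Y);X=np.array([Y[1],-Y[0]])
def w(x,y,z): return np.array([*(O+x*X+y*Y),z])
def go(o,x,y,z):
    return delta(o,w(x,y,z),[*Y,0])
def railpos(p): d=np.array(p[:2])-O; return np.array([d@X,d@Y,p[2]]).round(4)
E
python3 - <<'E'
from station import *; from h import *
print(go(get_obs(),.01,-.15,.25))
E
```

```text
(array([-61.72, -61.63,   5.39]), np.float64(-0.283))
```

>>> move_arm(
  gripper=[0, 0, 0, 0, 0],
  xyz=[
    [-2.9, -2.9, 0],
    [-5.8, -5.8, 0],
    [-8.7, -8.7, 0],
    [-11.6, -11.6, 0],
    [-14.5, -14.5, 0],
  ],
  twist=[0, 0, 0, 0, 0],
)

```text
t: 2.82
eef_pos: [0.3403, 0.43, 0.304]
tool_rot: [0.0, 0.198, 0.98, 0.0]
contact_force: [0.9, -0.5, 0.9]
gripper_width: 0.298
```

>>> move_arm(
  gripper=[0, 0, 0, 0, 0],
  xyz=[
    [-2.9, -2.9, 0],
    [-5.8, -5.8, 0],
    [-8.7, -8.7, 0],
    [-11.6, -11.6, 0],
    [-14.5, -14.5, 0],
  ],
  twist=[0, 0, 0, 0, 0],
)

```text
t: 3.23
eef_pos: [0.4174, 0.2399, 0.3043]
tool_rot: [0.0, 0.199, 0.98, 0.0]
contact_force: [0.2, 0.5, 0.3]
gripper_width: 0.001
```

>>> move_arm(
  gripper=[0, 0, 0, 0, 0],
  xyz=[
    [-2.9, -2.9, 0],
    [-5.8, -5.8, 0],
    [-8.7, -8.7, 0],
    [-11.6, -11.6, 0],
    [-14.5, -14.5, 0],
  ],
  twist=[0, 0, 0, 0, 0],
)

```text
t: 3.65
eef_pos: [0.4945, 0.0498, 0.3043]
tool_rot: [0.0, 0.198, 0.98, 0.0]
contact_force: [0.4, 0.5, 0.9]
gripper_width: 0.005
```

```bash
python3 - <<'E'
from station import *; from h import *
o=get_obs();print(o["t"],o["eef_pos"],o["q"],go(o,.01,-.15,.25))
E
```

```text
3.65 [0.49449711 0.04979405 0.3043418 ] [-0.51979185  0.18178145  0.33510778  1.99052211 -0.07207399  0.97938664
  1.02154051] (array([-18.1 , -17.97,   5.43]), np.float64(-0.282))
```

>>> move_arm(
  gripper=[0, 0, 0, 0],
  xyz=[
    [-2.8, -2.8, 0.5],
    [-5.6, -5.6, 1],
    [-8.4, -8.4, 1.5],
    [-11.2, -11.2, 2],
  ],
  twist=[0, 0, 0, 0],
)

```text
t: 3.98
eef_pos: [0.5542, -0.0968, 0.284]
tool_rot: [0.0, 0.198, 0.98, 0.0]
contact_force: [0.9, 1.2, 0.3]
gripper_width: -0.005
```

>>> move_arm(
  gripper=[0, 0, 0, 0, 0],
  xyz=[
    [-2.3, -2.3, 0.5],
    [-4.6, -4.6, 1],
    [-6.9, -6.8, 2],
    [-6.9, -6.8, 3],
    [-6.9, -6.8, 3.4],
  ],
  twist=[-0.06, -0.12, -0.18, -0.24, -0.282],
)

```text
t: 4.4
eef_pos: [0.5904, -0.1871, 0.2485]
tool_rot: [-0.001, 0.059, 0.998, -0.001]
contact_force: [1.1, 0.4, -0.5]
gripper_width: -0.004
```

```bash
python3 - <<'E'
from station import *; from h import *
r=read_camera("wrist");cv2.imwrite("pics/c.png",r["pixels"][:,:,::-1])
o=get_obs();print(o["t"],o["eef_pos"],o["contact_force"],o["q"],go(o,.01,-.15,.143), tool(o))
for q in ["push_plate","pull_knob","disc_centre","rail","station","thimble_cup"]:
        s=spot_point(q,"wrist")
        print(q,[(round(x["p"],2),railpos(x["centre"])) for x in s[:2]])
E
```

```text
4.45 [ 0.59006752 -0.18563521  0.24804086] [-0.18995685  0.54177701  0.24118923] [-0.06017126  0.45808036  0.3538768   1.76832825 -0.188647    0.95108338
  1.82613672] (array([-0.16, -0.03, 10.5 ]), np.float64(0.002)) [[-9.93360800e-01  1.15011639e-01 -2.57778026e-03]
 [ 1.15011847e-01  9.93364118e-01  6.77762991e-05]
 [ 2.56846948e-03 -2.29148951e-04 -9.99996675e-01]]
push_plate [(0.57, array([ 0.0144, -0.0988,  0.0835])), (0.16, array([ 0.0084, -0.0338,  0.0709]))]
pull_knob [(0.59, array([-0.1026, -0.0343,  0.0652]))]
disc_centre [(0.77, array([ 0.0107, -0.0334,  0.0726]))]
rail [(0.78, array([ 0.0006,  0.0035, -0.0007]))]
station []
thimble_cup [(0.59, array([-1.342e-01, -1.650e-01, -1.000e-04])), (0.27, array([ 0.1336, -0.1186,  0.0009]))]
```

View pics/c.png

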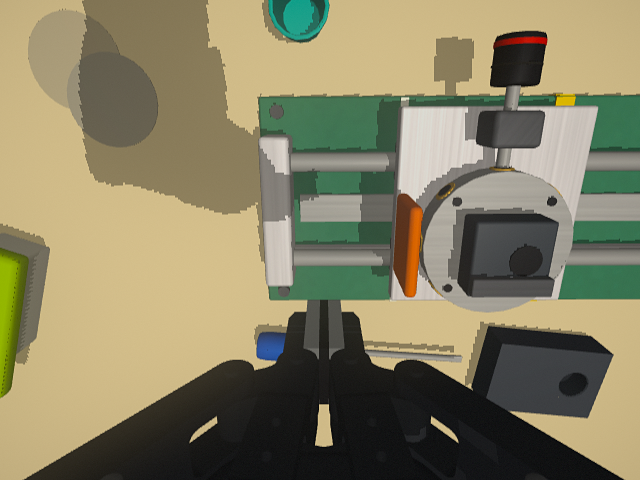

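>>> move_arm(
  gripper=[0, 0, 0, 0],
  xyz=[
    [0, 0, 3],
    [0, 0, 6.5],
    [0, 0, 9.5],
    [-0.2, 0, 10],
  ],
  twist=[0, 0, 0, 0],
)

```text
t: 5.08
eef_pos: [0.59, -0.1832, 0.1455]
tool_rot: [-0.004, 0.059, 0.998, 0.001]
contact_force: [-1.0, 0.5, -0.3]
gripper_width: 0.004
```

>>> move_arm(
  gripper=[0, 0, 0, 0, 0],
  xyz=[
    [0, 1, 0],
    [0, 2, 0],
    [0, 3, 0],
    [0, 3.5, 0],
    [0, 4, 0],
  ],
  twist=[0, 0, 0, 0, 0],
)

```text
t: 5.5
eef_pos: [0.5988, -0.1442, 0.1518]
tool_rot: [0.002, 0.058, 0.998, -0.0]
contact_force: [-0.5, -2.6, 1.7]
gripper_width: 0.0
```

>>> move_arm(
  gripper=[0, 0, 0, 0, 0],
  xyz=[
    [0, 0.5, 0],
    [0, 1, 0],
    [0, 1.5, 0],
    [0, 2, 0],
    [0, 2.5, 0],
  ],
  twist=[0, 0, 0, 0, 0],
)

```text
t: 5.92
eef_pos: [0.6004, -0.12, 0.15]
tool_rot: [0.0, 0.059, 0.998, -0.0]
contact_force: [0.6, -2.9, 0.4]
gripper_width: -0.001
```

```bash
python3 - <<'E'
from station import *; from h import *
r=read_camera("wrist");cv2.imwrite("pics/d.png",r["pixels"][:,:,::-1])
o=get_obs();print(o["t"],railpos(o["eef_pos"]),o["contact_force"])
for q in ["push_plate","pull_knob","disc_centre"]:
        s=spot_point(q,"wrist")
        print(q,[(round(x["p"],2),railpos(x["centre"])) for x in s[:2]])
E
```

```text
5.9667 [ 0.0112 -0.0816  0.1497] [0.0452431  0.11407552 0.0893903 ]
push_plate [(0.69, array([ 0.0117, -0.0653,  0.0832]))]
pull_knob [(0.56, array([-0.1023, -0.0055,  0.0704]))]
disc_centre [(0.88, array([ 0.0106, -0.0054,  0.0735]))]
```

View pics/d.png

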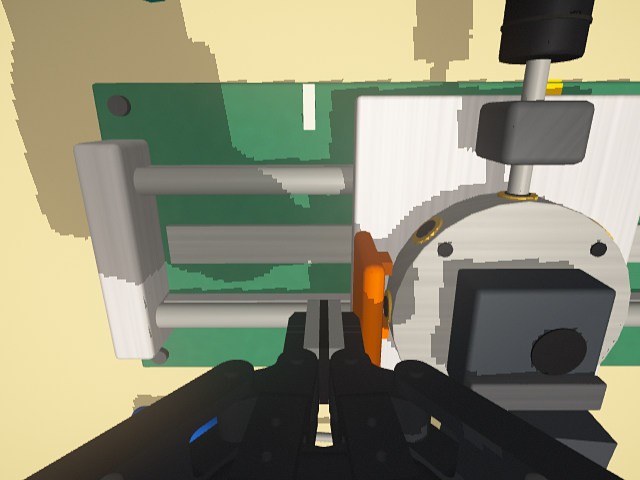

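>>> move_arm(
  gripper=[0, 0, 0, 0, 0],
  xyz=[
    [0, 0.6, 0],
    [0, 1.2, 0],
    [0, 1.8, 0],
    [0, 2.3, 0],
    [0, 2.6, 0],
  ],
  twist=[0, 0, 0, 0, 0],
)

```text
t: 6.53
eef_pos: [0.6025, -0.0973, 0.1496]
tool_rot: [-0.001, 0.06, 0.998, -0.002]
contact_force: [-1.9, -13.0, -2.3]
gripper_width: 0.006
```

>>> move_arm(
  gripper=[0, 0, 0, 0, 0],
  xyz=[
    [0, 0.1, 0],
    [0, 0.2, 0],
    [0, 0.3, 0],
    [0, 0.4, 0],
    [0, 0.4, 0],
  ],
  twist=[0, 0, 0, 0, 0],
)

```text
t: 6.95
eef_pos: [0.6045, -0.0888, 0.15]
tool_rot: [0.0, 0.058, 0.998, 0.001]
contact_force: [0.0, 0.0, -0.1]
gripper_width: 0.0
```

```bash
cat > look.py <<'E'
import sys
from station import *; from h import *
for c in ["wrist","side","top"]:
  r=read_camera(c);im=r["pixels"]
  if c=="top": im=cv2.resize(im[180:300,230:420],None,fx=4,fy=4,interpolation=cv2.INTER_CUBIC)
  if c=="side": im=cv2.resize(im[190:340,240:400],None,fx=4,fy=4,interpolation=cv2.INTER_CUBIC)
  cv2.imwrite(f"pics/{sys.argv[1]}_{c}.png",im[:,:,::-1])
  for q in ["push_plate","pull_knob","disc_centre","station","rail"]:
        s=spot_point(q,c)
        print(c,q,[(round(x["p"],2),railpos(x["centre"])) for x in s[:1]])
o=get_obs();print(o["t"],railpos(o["eef_pos"]),o["contact_force"])
E
python3 look.py e
```

```text
wrist push_plate [(0.96, array([ 0.0122, -0.0311,  0.0813]))]
wrist pull_knob [(0.73, array([-0.1003,  0.0292,  0.069 ]))]
wrist disc_centre [(0.82, array([0.0087, 0.0341, 0.0739]))]
wrist station [(0.34, array([ 0.1537,  0.0474, -0.0028]))]
wrist rail [(0.68, array([ 0.0011,  0.0037, -0.0015]))]
side push_plate [(0.59, array([ 0.0101, -0.0379,  0.0805]))]
side pull_knob [(0.72, array([-0.1039,  0.0276,  0.0649]))]
side disc_centre [(0.74, array([0.0143, 0.0325, 0.0794]))]
side station [(0.95, array([-0.0012,  0.0298,  0.0099]))]
side rail [(0.59, array([-0.0035, -0.004 , -0.0003]))]
top push_plate [(0.55, array([ 0.0113, -0.0342,  0.0782]))]
top pull_knob [(0.39, array([-0.1043,  0.0302,  0.0654]))]
top disc_centre [(0.82, array([0.0113, 0.0269, 0.0772]))]
top station []
top rail [(0.93, array([ 0.0004,  0.0038, -0.0019]))]
7.85 [ 0.0113 -0.0534  0.1499] [-0.93063972  0.46365881 -0.20148372]
```

View pics/e_wrist.png

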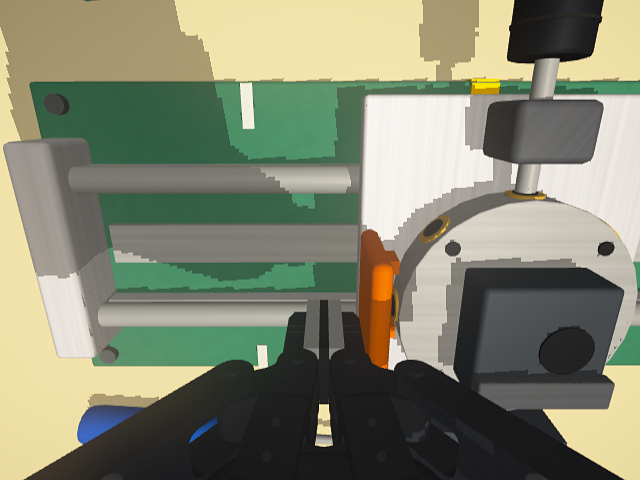

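View pics/e_top.png

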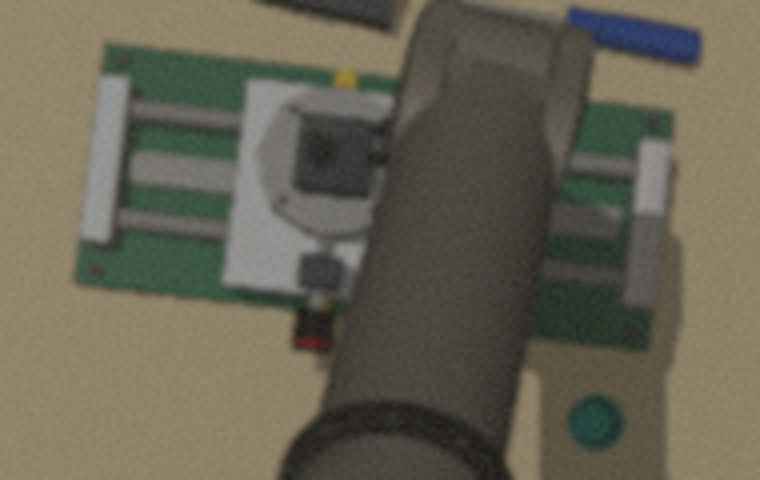

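>>> move_arm(
  gripper=[0, 0, 0, 0, 0],
  xyz=[
    [0, -1, 0],
    [0, -1, -3.5],
    [0, -1, -7],
    [0, -1, -8],
    [2, 1, -8],
  ],
  twist=[0, 0, 0, 0, 0],
)

```text
t: 8.27
eef_pos: [0.589, -0.0838, 0.2343]
tool_rot: [0.005, 0.062, 0.998, -0.002]
contact_force: [1.0, -0.4, -0.6]
gripper_width: -0.001
```

>>> move_arm(
  gripper=[0, 0, 0.5, 0.8, 0.8],
  xyz=[
    [2.5, 2, 0],
    [5, 4, 0],
    [7.5, 6, 0],
    [9.3, 7.3, 0],
    [9.3, 7.3, 0],
  ],
  twist=[0, 0, 0, 0, 0],
)

```text
t: 8.68
eef_pos: [0.4982, 0.008, 0.2294]
tool_rot: [-0.002, 0.057, 0.998, 0.001]
contact_force: [-0.1, 0.3, 0.2]
gripper_width: 0.418
```

```bash
python3 look.py f; python3 -c "
from station import *; from h import *
o=get_obs(); print(go(o,-.102,.030,.122),o['gripper_width'])"
```

```text
wrist push_plate []
wrist pull_knob [(0.79, array([-0.1039,  0.031 ,  0.0679]))]
wrist disc_centre [(0.94, array([0.0126, 0.0298, 0.0722]))]
wrist station []
wrist rail [(0.9, array([ 0.0019, -0.0006, -0.0021]))]
side push_plate []
side pull_knob [(0.67, array([-0.1054,  0.028 ,  0.0659]))]
side disc_centre [(0.79, array([0.0131, 0.0339, 0.0787]))]
side station [(0.7, array([-0.0016,  0.0306,  0.0119]))]
side rail [(0.67, array([-0.0033, -0.0013,  0.0004]))]
top push_plate [(0.56, array([ 0.0109, -0.0362,  0.0807]))]
top pull_knob []
top disc_centre [(0.64, array([0.0092, 0.0277, 0.0774]))]
top station []
top rail [(0.64, array([-0.0006,  0.0048, -0.001 ]))]
9.5833 [-0.1017  0.0296  0.2299] [0.24030463 0.12885751 0.2853903 ]
(array([ 0.03,  0.04, 10.79]), np.float64(-0.0)) 0.7966804947845436
```

View pics/f_wrist.png

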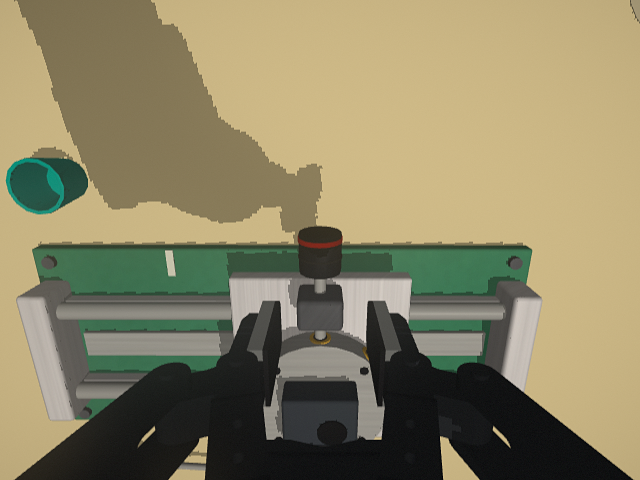

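View pics/f_side.png

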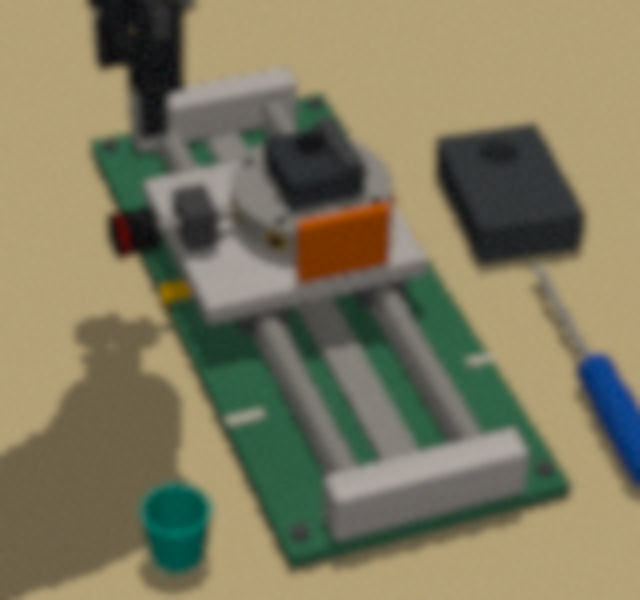

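View pics/f_top.png

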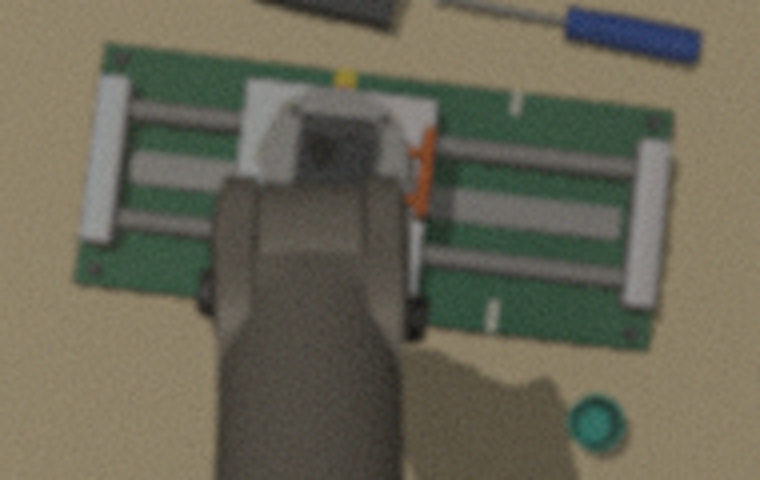

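>>> move_arm(
  gripper=[0.8, 0.8, 0.8, 0.8, 0.8],
  xyz=[
    [0.2, 0, 3],
    [0.2, 0, 6],
    [0.2, 0, 9],
    [0.2, 0, 11.1],
    [0.2, 0, 11.1],
  ],
  twist=[0, 0, 0, 0, 0],
)

```text
t: 10.0
eef_pos: [0.497, 0.0055, 0.1154]
tool_rot: [-0.003, 0.059, 0.998, -0.001]
contact_force: [-0.1, 0.2, 0.2]
gripper_width: 0.802
```

```bash
python3 - <<'E'
from station import *; from h import *
r=read_camera("wrist");cv2.imwrite("pics/g.png",r["pixels"][:,:,::-1])
o=get_obs();print(o["t"],railpos(o["eef_pos"]),o["contact_force"],o["q"])
s=spot_point("pull_knob","wrist");print([(x["p"],railpos(x["centre"])) for x in s])
E
```

```text
10.05 [-0.105   0.0293  0.1174] [-0.48332902 -0.20421021 -0.1916075 ] [-0.35475223  0.47935574  0.27020729  2.12752158 -0.23098465  0.56625386
  1.53564151]
[(0.6, array([-0.1026,  0.0289,  0.0671]))]
```

View pics/g.png

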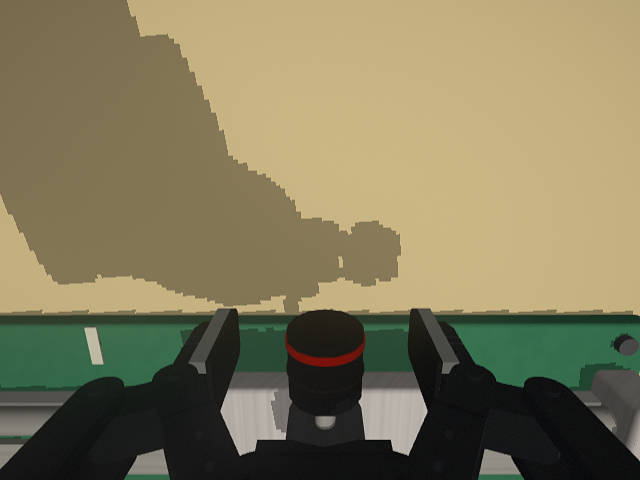

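>>> move_arm(
  gripper=[0.55, 0.45, 0.38, 0.2, 0.2],
  xyz=[
    [0, 0, 0],
    [0, 0, 0],
    [0, 0, 0],
    [0, 0, 0],
    [0, 0, 0],
  ],
  twist=[0, 0, 0, 0, 0],
  squeeze=60,
)

```text
t: 10.52
eef_pos: [0.5002, 0.0055, 0.1202]
tool_rot: [0.001, 0.059, 0.998, 0.0]
contact_force: [-1.7, -0.4, 7.4]
gripper_width: 0.314
```

```bash
python3 - <<'E'
from station import *; from h import *
r=read_camera("wrist");cv2.imwrite("pics/h.png",r["pixels"][:,:,::-1])
o=get_obs();print(o["t"],railpos(o["eef_pos"]),o["contact_force"],o["torque"],o["gripper_width"])
E
```

```text
10.5667 [-0.1029  0.0297  0.1202] [-1.36729541  0.30179581  7.21879112] [-0.07173947  0.31922858  0.06299033] 0.3103983645810159
```

View pics/h.png

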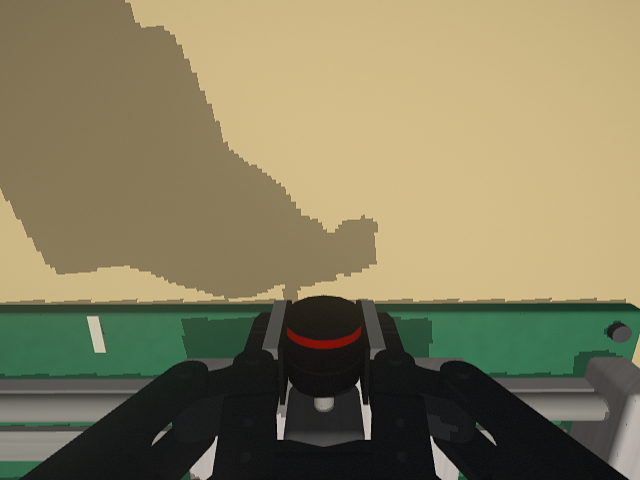

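>>> move_arm(
  gripper=[0.2, 0.2, 0.2, 0.2, 0.2],
  xyz=[
    [0.3, 0, 0],
    [0.6, 0, 0],
    [0.9, 0, 0],
    [1.2, 0, 0],
    [1.2, 0, 0],
  ],
  twist=[0, 0, 0, 0, 0],
)

```text
t: 10.98
eef_pos: [0.491, 0.0066, 0.1205]
tool_rot: [0.005, 0.059, 0.998, 0.0]
contact_force: [9.4, -2.7, -2.7]
gripper_width: 0.312
```

```bash
python3 - <<'E'
from station import *; from h import *
o=get_obs();print(o["t"],railpos(o["eef_pos"]),o["contact_force"],o["torque"],o["gripper_width"])
E
```

```text
10.9833 [-0.1122  0.0297  0.1205] [ 9.39776701 -2.72456034 -2.7444194 ] [-0.54016169 -1.77314255  0.07539978] 0.31221250347965607
```

>>> move_arm(
  gripper=[0.2, 0.2, 0.2, 0.2, 0.2],
  xyz=[
    [0.2, 0, 0],
    [0.4, 0, 0],
    [0.6, 0, 0],
    [0.6, 0, 0],
    [0.6, 0, 0],
  ],
  twist=[0, 0, 0, 0, 0],
)

```text
t: 11.4
eef_pos: [0.4862, 0.0072, 0.1206]
tool_rot: [0.005, 0.059, 0.998, 0.0]
contact_force: [12.3, -3.5, -4.4]
gripper_width: 0.306
```

```bash
python3 look.py i; python3 - <<'E'
from station import *; from h import *
o=get_obs();print(o["t"],railpos(o["eef_pos"]),o["contact_force"],o["torque"],o["gripper_width"])
E
```

```text
wrist push_plate []
wrist pull_knob [(0.63, array([-0.1181,  0.0287,  0.0686]))]
wrist disc_centre []
wrist station []
wrist rail [(0.64, array([ 0.0007,  0.0007, -0.0047]))]
side push_plate [(0.83, array([ 0.0091, -0.0363,  0.0824]))]
side pull_knob [(0.54, array([-0.1175,  0.0276,  0.0633]))]
side disc_centre [(0.65, array([0.0138, 0.0315, 0.0756]))]
side station [(0.87, array([0.0002, 0.0284, 0.0113]))]
side rail [(0.78, array([-0.0023, -0.0023, -0.0027]))]
top push_plate [(0.67, array([ 0.0103, -0.0353,  0.081 ]))]
top pull_knob []
top disc_centre [(0.64, array([0.0119, 0.0272, 0.0796]))]
top station []
top rail [(0.95, array([-0.0004,  0.0018, -0.004 ]))]
12.3 [-0.117   0.0297  0.1205] [10.91687136 -3.21279748 -5.01858965]
12.3 [-0.117   0.0297  0.1205] [10.91687136 -3.21279748 -5.01858965] [-0.56581511 -2.10226845  0.10456222] 0.3058710746563303
```

View pics/i_wrist.png

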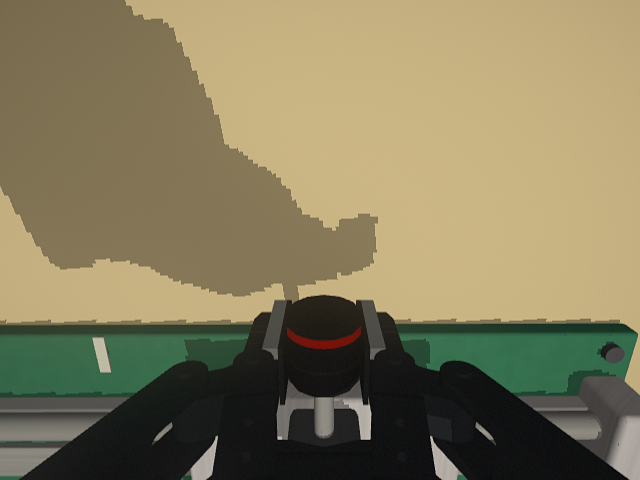

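>>> move_arm(
  gripper=[0.2, 0.2, 0.2, 0.2, 0.2],
  xyz=[
    [0.1, 0, 0],
    [0.2, 0, 0],
    [0.3, 0, 0],
    [0.3, 0, 0],
    [0.3, 0, 0],
  ],
  twist=[0, 0, 0, 0, 0],
)

```text
t: 12.72
eef_pos: [0.4845, 0.0074, 0.1206]
tool_rot: [0.007, 0.059, 0.998, -0.0]
contact_force: [15.5, -3.2, -10.4]
gripper_width: 0.31
```

```bash
python3 look.py j; python3 - <<'E'
from station import *; from h import *
o=get_obs();print(o["t"],railpos(o["eef_pos"]),o["contact_force"],o["torque"],o["gripper_width"])
E
```

```text
wrist push_plate []
wrist pull_knob [(0.98, array([-0.117 ,  0.0321,  0.0681]))]
wrist disc_centre []
wrist station []
wrist rail [(0.74, array([ 0.0007,  0.0051, -0.0009]))]
side push_plate [(0.86, array([ 0.0044, -0.0363,  0.0813]))]
side pull_knob [(0.65, array([-0.1754,  0.4995,  0.0028]))]
side disc_centre [(0.89, array([0.0155, 0.031 , 0.0757]))]
side station [(0.83, array([-0.0007,  0.0298,  0.0121]))]
side rail [(0.89, array([-0.0004, -0.0022, -0.0012]))]
top push_plate [(0.79, array([ 0.0102, -0.0324,  0.0805]))]
top pull_knob [(0.37, array([ 0.0103, -0.0347,  0.0816]))]
top disc_centre [(0.72, array([0.0136, 0.0271, 0.0781]))]
top station [(0.37, array([4.430e-02, 4.152e-01, 3.000e-04]))]
top rail [(0.66, array([ 0.0003,  0.0019, -0.0002]))]
13.6167 [-0.1188  0.0297  0.1206] [ 15.45997078  -3.76179056 -10.19856021]
13.6167 [-0.1188  0.0297  0.1206] [ 15.45997078  -3.76179056 -10.19856021] [-0.79209987 -2.98575774  0.11610121] 0.30729436422533546
```

View pics/j_side.png

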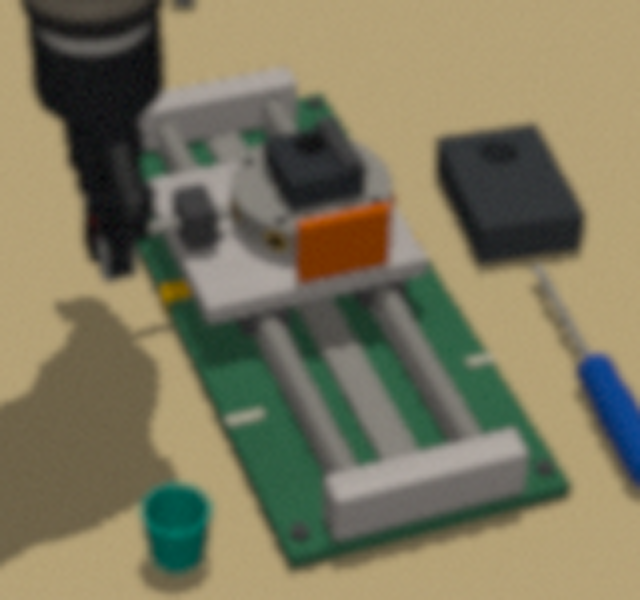

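View pics/j_wrist.png

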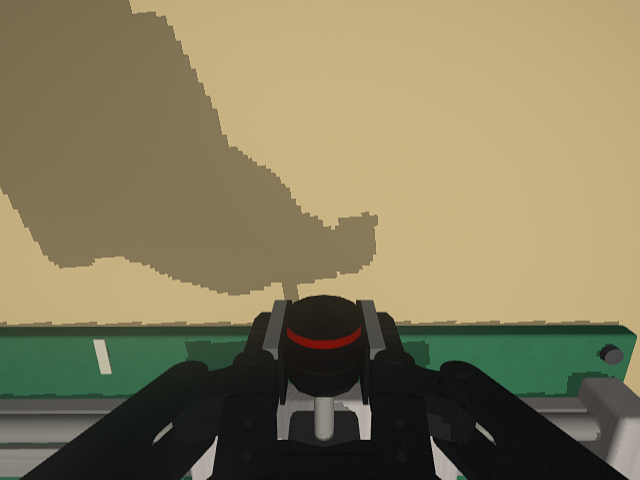

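View pics/j_top.png

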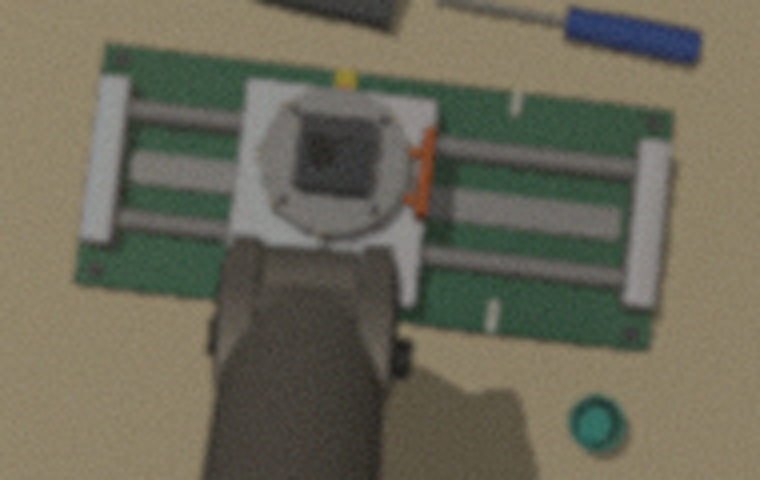

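```bash
python3 -c "
from station import *
print(hand_in()); o=get_obs(); print(o['t'],o['contact_force'],o['gripper_width'])"
```

```text
the job is handed in; nothing more can be done
None
the job is handed in; nothing more can be done
```

I pushed the carrier to the yellow station, then pulled the index pin's knob back to its stop. I handed the job in at about 13.6 s of robot time, with the gripper still holding the knob.

- **Carrier:** I pushed it with shut fingers on the orange plate. Force peaked at about 13 N, then dropped to zero as it snapped into the notch. After the pull, cameras put its centre between 27 and 31 mm along the rail (home is 30 mm). The gripper holding the knob, which is level with that centre, read 29.7 mm.
- **Index pin:** I gripped the knob at 60 N and pulled it straight back. The gripper moved about 15.9 mm, which is roughly 15 mm at the knob after allowing for a slight tilt. Pull force rose to about 15.5 N, above the 12 N spring maximum, so I take it to be against its stop. Wrist pictures showed no slip.
- **Other things on the bench:** I kept the arm clear of them, and saw no change to those near the rail in the last pictures.

Some checks were weaker:
- In the last look, the side and top cameras' knob detections were clearly wrong. Only the wrist camera (knob at -117 mm, so 15 mm back) agreed with the gripper position.
- There was also about 10 N of steady vertical load on the tool.
- I never saw the red pointer clearly, so "home" rests on the force drop and the positions above.
- I could not read anything after handing in.

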